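# Find the overripe plum with the pin tester

## Robot

A 6-joint arm with a two-finger parallel gripper is mounted at the origin on the work surface. World frame = base frame: x ahead of the robot, y to its left, z up, the work surface at z = 0. Lengths are in m, angles in rad, forces in N, time in s.
With the tool pointing down it reaches from about 0.35 to 0.975 m from the base axis. Payload 4.9 kg.
Tool frame: the origin (TCP) lies at the very end of the fingers, on their centre line; the grasp point (between the pads) lies 19 mm behind it; x points along the fingers, y is the direction in which the jaws open and shut, and the axes are right-handed (so a half turn about x gives the same grasp; the last joint's range is limited). The gripper opens to 85 mm and grips with 20 to 120 N. Pads are 22 mm wide; open, the fingers measure 114 mm over their backs; the gripper's body (76 mm by 85 mm) begins 54 mm behind the grasp point. The pads swing forward as they close: fully open they stand 13 mm farther back than shut.
Start: joints at [1.21, 0.053, 1.613, -0, 1.476, -0.119], TCP at [0.15, 0.607, 0.231] pointing down, gripper open.
Joint ranges: [-3.01, 3.01], [-1.01, 2.22], [0.06, 2.58], [-1.02, 4.17], [0.09, 2.62], [-3.14, 3.14]. Speed limits (rad/s): [2.57, 2.57, 3.14, 3.14, 3.14, 3.14].

## Interface

Orientations are given as a unit quaternion [w, x, y, z].
In Python, from plant import manip gives the robot as it stands.
- The arm moves only by the tool play_rows, never from a script. Its argument "plan" is a list of rows, each a list of 5 numbers: the shift along the tool's x, y, z in mm, then the turn about the tool's x in rad, then the closure, from -1 (fully open) to 1 (shut). A call has 1 to 8 rows; each row is the pose to reach, as a shift and turn from the pose commanded when the call began, along the tool's axes at that moment; what a row does not reach only later rows make up. A row lasts 1/8 s, in which the tool goes at most 62.5 mm and 10.7 degrees, less where a joint would pass 70% of its speed; a pose out of reach is approached as far as the arm can. A call with a gripper value outside its range is refused whole. The fingers move at their own pace and stop on an object; the grip force is fixed at half the most. Time passes only in rows, so rows that repeat a pose let the fingers close. It gives the time, the measured TCP pose, the force and the opening at its end, in the units of the state.
- manip.state(): the state, without advancing time (a new reading comes with each control period).
- manip.grab_frame(name): name is "scene" or "top"; returns a dict with "img" (480x640x3 uint8, red, green, blue), "range_z" (480x640 float32, m along the optical axis (not along the pixel's ray), 0 where there is no reading), "fx", "fy", "cx", "cy" (pixels), "origin" and "rotation" of the camera in the world. Camera axes: x right, y up, looking along -z (the intrinsics and any distortion apply to the point x, -y, -z); pixel columns grow to the right and rows downward; lengths in m; the calibration is good to about 2 mm. A picture is of the moment at which its call begins.
- manip.job_done(): hands the job in, once; it reports no verdict.
The state is a dict: "time": time; "joint_pos": joint angles; "joint_vel": joint speeds; "joint_efforts": joint torques, N m; "tool_pos": TCP position; "tool_rot": TCP orientation; "contact_force": force on the tool from outside, world axes, zero at the start; "ft_torque": the same for the moment, N m; "gripper_width": opening from 0.0 (shut) to 1.0 (fully open).
Only numpy, scipy, OpenCV 4.12 (cv2) and the standard library are available. Lean on these libraries where they do the work, as an engineer would, in place of code of your own. Each camera call takes 0.05 s, during which the arm holds its last target. There are 200 camera calls.

## Task

Take the pin tester and test the three plums on the tray in order, the left one first, then the middle, then the right (left and right as seen from the robot): push the sprung pin straight down into the pared patch until the pin is about half way in (5 mm of its 10 mm), keep it there for half a second and note how far the plum gives way; never push the pin in more than three quarters, it bruises the fruit. Stand the tester back upright in its stand, then lift out the one plum that gave way far more than the others and set it down gently, not dropped, in the plywood box. Leave the two firm plums in their seats and everything else on the table where it is.

Things in the scene. Friction and masses are not known exactly. Their poses are not given: they have to be found in the camera images.
- tester: Hand tester, upright in its stand: black rectangular handle with a dial on one face, steel flange below it, short steel nose, thin sprung pin pointing down. Origin on its axis at the flange's underside; z up along the handle. Flange 52 mm across, 6 mm thick (z 0 to 6 mm). Nose 26 mm across down to z = -18 mm, pin 8 mm thick, tip at z = -40 mm when out. About 235 g (15 percent either way).
- handle (a point): Middle of the tester's handle, on its axis 35 mm above the tester's origin. The handle spans 29 mm above and below it, 30 mm along the tester's x and 26 mm along its y: grip it across y, on the two plain flat faces. The dial, 42 mm across, stands 9 mm out from the +x face.
- pin (a joint): How far the sprung pin is pushed into the tester, m: 0 = out, 0.010 = fully in. Its spring takes 1.6 N per mm, so half way (5 mm) is 8 N.
- pin_tip (a point): Centre of the flat end of the pin.
- stand: Fixed round aluminium tube stand, 62 mm across, open at the top, bore 38 mm, rim 55 mm above the table, on a steel foot 84 mm across. Origin on its axis at table height. The tester's flange rests on the rim (tester origin 55 mm above the stand's), nose and pin hanging in the bore. The stand may be left or right of the tray, the box on the other side.
- tray: Fixed wooden tray 120 x 340 mm, board 10 mm thick with a 15 mm high edge, three seats in a row along its y. Origin: centre of the underside.
- seat_left (a point): Centre of the left seat (tray y = +105 mm) on top of the board, 10 mm above the table. A seat is a low wooden ring 52 mm across, bore 44 mm, 6 mm high.
- seat_middle (a point): Centre of the middle seat (tray y = 0), likewise.
- seat_right (a point): Centre of the right seat (tray y = -105 mm), likewise.
- plum_a: One of three dark plums that look alike, in any of the seats. 52 mm wide from 22 to 32 mm above its base, 50 to 56 mm tall (they differ), flat base 30 mm across; on top a pared flat pale patch of flesh, 24 mm across, for the pin. Origin: centre of the base, z up. About 95 g. The sides are firm enough to be picked up.
- plum_a_flesh (a joint): How far the pared patch of plum_a is sunk below its first height, m, 0 to 0.009.
- plum_b: Another of the three plums, see plum_a. Under the pin, a firm plum's patch sinks only 1 to 2 mm and springs back; the overripe one's gives way at about 5 N (pin 3 mm in), sinks 9 mm down to the stone, and stays sunk.
- plum_b_flesh (a joint): How far the pared patch of plum_b is sunk below its first height, m, 0 to 0.009.
- plum_c: Another of the three plums, see plum_a.
- plum_c_flesh (a joint): How far the pared patch of plum_c is sunk below its first height, m, 0 to 0.009.
- box: Fixed open plywood box for overripe fruit, 150 x 150 mm outside, 45 mm high, walls and floor 6 mm. Origin: centre of the underside.
- jar: Bystander: amber glass jar, 70 mm across, 110 mm tall. Origin: centre of its underside.
- brush: Bystander: hand brush lying on the table.
- mug: Bystander: white mug, 76 mm across, 85 mm tall. Origin: centre of its underside.
Mind the look-alikes: they are no part of the job. Leave any pink or turquoise look-alike of the plum_b alone.

How it is judged:
On the way, in this order (a step that is already met when the one before it is completed fails the run):
1. the pin is pushed 4 to 7.5 mm in against the plum in the left seat, tester upright, for 0.3 s (value of joint pin between 0.004 and 0.0075 m and horizontal distance between pin_tip and seat_left below 0.014 m and angle between tester's own z axis and vertical below 0.2 rad and (contact force between tester and plum_a above 3 N or contact force between tester and plum_b above 3 N or contact force between tester and plum_c above 3 N)), for 0.3 s.
2. the pin is pushed 4 to 7.5 mm in against the plum in the middle seat, tester upright, for 0.3 s (value of joint pin between 0.004 and 0.0075 m and horizontal distance between pin_tip and seat_middle below 0.014 m and angle between tester's own z axis and vertical below 0.2 rad and (contact force between tester and plum_a above 3 N or contact force between tester and plum_b above 3 N or contact force between tester and plum_c above 3 N)), for 0.3 s.
3. the pin is pushed 4 to 7.5 mm in against the plum in the right seat, tester upright, for 0.3 s (value of joint pin between 0.004 and 0.0075 m and horizontal distance between pin_tip and seat_right below 0.014 m and angle between tester's own z axis and vertical below 0.2 rad and (contact force between tester and plum_a above 3 N or contact force between tester and plum_b above 3 N or contact force between tester and plum_c above 3 N)), for 0.3 s.
At the end, for the whole second after the job is handed in: The overripe plum (the one whose patch stays sunk, over 5 mm) lies inside the plywood box; the tester stands upright in its stand, flange on the rim, within 12 mm of its axis; the two firm plums sit upright in their seats within 10 mm of where they were; all at rest (horizontal distance between tester and stand below 0.012 m and z of tester in the frame of stand between 0.051 and 0.06 m and angle between tester's own z axis and vertical below 0.1 rad and value of joint pin below 0.0015 m and linear speed of each of plum_a, plum_b, plum_c, tester below 0.03 m/s and ((value of joint plum_a_flesh above 0.005 m and x of plum_a in the frame of box between -0.066 and 0.066 m and y of plum_a in the frame of box between -0.066 and 0.066 m and z of plum_a in the frame of box below 0.035 m and distance of each of plum_b, plum_c from where it was at the start of the episode below 0.01 m and angle between each of plum_b, plum_c's own z axis and vertical below 0.15 rad and value of joint each of plum_b_flesh, plum_c_flesh below 0.005 m) or (value of joint plum_b_flesh above 0.005 m and x of plum_b in the frame of box between -0.066 and 0.066 m and y of plum_b in the frame of box between -0.066 and 0.066 m and z of plum_b in the frame of box below 0.035 m and distance of each of plum_a, plum_c from where it was at the start of the episode below 0.01 m and angle between each of plum_a, plum_c's own z axis and vertical below 0.15 rad and value of joint each of plum_a_flesh, plum_c_flesh below 0.005 m) or (value of joint plum_c_flesh above 0.005 m and x of plum_c in the frame of box between -0.066 and 0.066 m and y of plum_c in the frame of box between -0.066 and 0.066 m and z of plum_c in the frame of box below 0.035 m and distance of each of plum_a, plum_b from where it was at the start of the episode below 0.01 m and angle between each of plum_a, plum_b's own z axis and vertical below 0.15 rad and value of joint each of plum_a_flesh, plum_b_flesh below 0.005 m))); the robot touches nothing.
It fails at once if the pin is pushed in more than three quarters (7.5 mm): the fruit is bruised (value of joint pin above 0.0075 m).
It fails at once if a plum is let fall (out of the fingers and faster than 0.6 m/s, a drop of about 18 mm) ((linear speed of plum_a above 0.6 m/s and contact force between the fingers and plum_a below 0.1 N) or (linear speed of plum_b above 0.6 m/s and contact force between the fingers and plum_b below 0.1 N) or (linear speed of plum_c above 0.6 m/s and contact force between the fingers and plum_c below 0.1 N)).
It fails at once if a plum is slammed into the box (over 40 N) (contact force between any of plum_a, plum_b, plum_c and box above 40 N).
It fails at once if a plum that the pin has not sunk into is moved from its seat (20 mm) ((distance of plum_a from where it was at the start of the episode above 0.02 m and value of joint plum_a_flesh below 0.005 m) or (distance of plum_b from where it was at the start of the episode above 0.02 m and value of joint plum_b_flesh below 0.005 m) or (distance of plum_c from where it was at the start of the episode above 0.02 m and value of joint plum_c_flesh below 0.005 m)).
It fails at once if a bystander is disturbed (20 mm) (distance of any of jar, brush, mug from where it was at the start of the episode above 0.02 m).
It also fails if it takes over 72 s, if anything falls off the work surface, if the arm or the gripper's body presses on something with over 40 N, if the wrist force passes 120 N, or if a joint passes its speed limit or range.

## Working session

There is one attempt and no reset: what is moved stays moved. The work goes in short steps, Python scripts to look and compute and a tool call to move; the robot and the scene stay as the last step left them, time stands still between calls to the robot, and variables do not carry over. Pictures are saved under pics/ and viewed, about 8 in all and at most 12, crops included, and the job is handed in when it is done.

Besides the shell and the picture viewer there is one more tool, called by a JSON object that holds its "name" and its "arguments". play_rows: Moves the arm, as the interface text tells. Its arguments: {"type":"object","properties":{"plan":{"type":"array"}},"required":["plan"]}

```bash
mkdir -p pics; cat > h.py <<'E'
import numpy as np, cv2
from plant import manip
def grab(n):
    f=manip.grab_frame(n); np.savez('last_%s.npz'%n,**{k:np.array(v) for k,v in f.items()}); return f
def load(n): return dict(np.load('last_%s.npz'%n))
def cloud(f):
    v,u=np.mgrid[0:480,0:640]; z=f['range_z']
    p=np.stack([(u-f['cx'])/f['fx']*z,-(v-f['cy'])/f['fy']*z,-z],-1)
    return p@np.array(f['rotation']).T+np.array(f['origin'])
E
python3 - <<'E'
from h import *
for n in ('scene','top'):
    f=grab(n); cv2.imwrite(f'pics/{n}0.png',f['img'][:,:,::-1]); print(n,f['origin'],f['rotation'],f['fx'],f['cx'],f['cy'],[k for k in f])
print(manip.state())
E
```

```text
scene [1.04062154 0.03865705 0.77493114] [0.63508631 0.18760296 0.21871025 0.71668427] 469.16560010008624 321.06587025420055 237.82632520966231 ['img', 'range_z', 'fx', 'fy', 'cx', 'cy', 'origin', 'rotation']
top [ 3.72080816e-01 -4.94915712e-04  1.08758879e+00] [-0.67211144 -0.07112935  0.07708737  0.7329832 ] 457.034977530396 318.453315490465 247.50305068004153 ['img', 'range_z', 'fx', 'fy', 'cx', 'cy', 'origin', 'rotation']
{'time': 0.1, 'joint_pos': array([ 1.21002646e+00,  5.33012658e-02,  1.61414419e+00, -1.00319876e-05,
        1.47604108e+00, -1.18997138e-01]), 'joint_vel': array([-0.00021614, -0.00160929, -0.00412021,  0.00184966,  0.00074848,
        0.00027951]), 'joint_efforts': array([-1.22258066e-04, -3.94902313e+01, -3.71362889e+01, -1.46731750e-04,
        3.96800169e-03,  7.21631437e-06]), 'tool_pos': array([0.14943811, 0.60628482, 0.23018698]), 'tool_rot': array([ 0.70179048,  0.0846199 ,  0.7021018 , -0.08592241]), 'contact_force': array([0.68072964, 0.2901473 , 0.58595295]), 'ft_torque': array([-0.07185619, -0.02157974,  0.03453978]), 'gripper_width': 1.003224538329064}
```

View pics/top0.png

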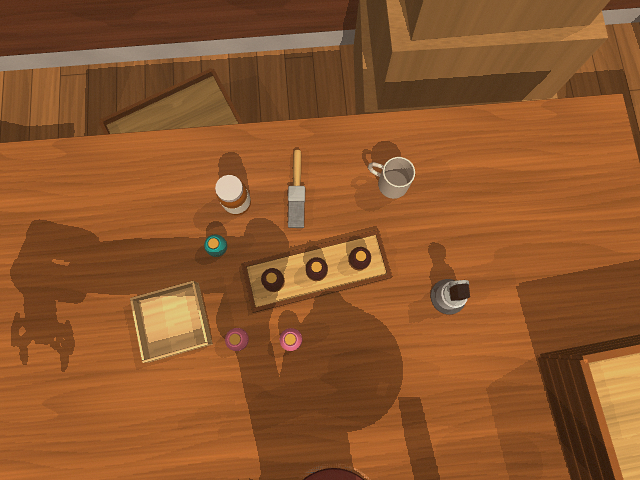

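View pics/scene0.png

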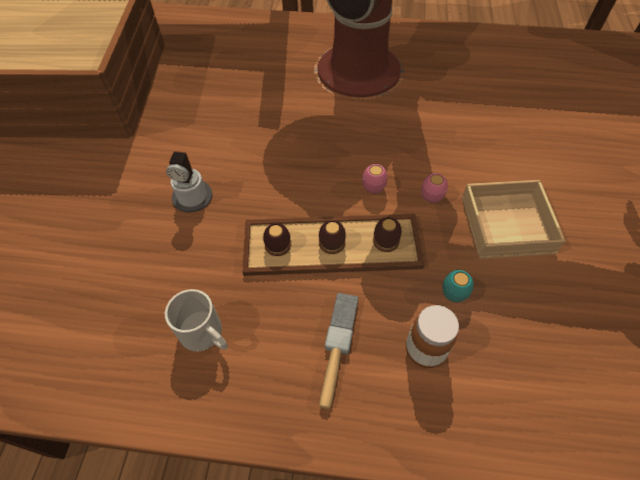

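The top view shows the tray plums at (272,279), (316,268) and (359,258), and the tester in its stand at (452,295). The box is at (170,322). The look-alikes are pink at (236,339) and (291,340), and turquoise at (215,245). The plums I want are the three dark ones on the tray.

```bash
cat > h.py <<'E'
import numpy as np, cv2
from scipy.spatial.transform import Rotation as R
from plant import manip
def rot(q): return R.from_quat(np.array(q)[[1,2,3,0]]).as_matrix()
def grab(n):
    f=manip.grab_frame(n); np.savez('last_%s.npz'%n,**{k:np.array(v) for k,v in f.items()}); return f
def load(n): return dict(np.load('last_%s.npz'%n))
def cloud(f):
    v,u=np.mgrid[0:480,0:640]; z=f['range_z']
    p=np.stack([(u-f['cx'])/f['fx']*z,-(v-f['cy'])/f['fy']*z,-z],-1)
    return p@rot(f['rotation']).T+np.array(f['origin'])
E
python3 - <<'E'
from h import *
np.set_printoptions(precision=4,suppress=True)
s=manip.state(); print('tool R\n',rot(s['tool_rot']))
S=load('scene');T=load('top')
for n,f in(('top',T),('scene',S)):
    P=cloud(f); I=f['img'].astype(float)
    pts={'top':[(272,279),(316,268),(359,258),(458,292),(170,322),(350,330),(452,309)],'scene':[(277,231),(333,229),(389,227),(178,172),(515,222),(230,300),(180,155)]}[n]
    for u,v in pts: print(n,(u,v),P[v,u])
    # pale patch points: height cut around each plum
    for u,v in pts[:3]:
        c=P[v,u]; d=np.hypot(*(P[...,:2]-c[:2]).transpose(2,0,1)); 
        m=(d<.04)&(P[...,2]>.04)&(f['range_z']>0)
        q=P[m]; zt=np.percentile(q[:,2],98)
        pale=(d<.025)&(abs(P[...,2]-c[2])<.004)&(I[...,1]>70)
        print(' plum all',q[:,:2].min(0),q[:,:2].max(0),(q[:,:2].min(0)+q[:,:2].max(0))/2,'zt',zt,'patch',pale.sum(),P[pale].mean(0) if pale.any() else 0)
    # tester/stand
    c=np.array([.25,-.3]) if 0 else P[pts[3][1],pts[3][0]][:2]
    d=np.hypot(*(P[...,:2]-c).transpose(2,0,1))
    for lo,hi in((.004,.02),(.03,.05),(.05,.064),(.07,.115),(.115,.13)):
        q=P[(d<.07)&(P[...,2]>lo)&(P[...,2]<hi)]
        if len(q): print(' tester z',lo,hi,len(q),q[:,:2].min(0),q[:,:2].max(0),q.mean(0))
    # tray rim, box rim rect
    for nm,c,r,lo,hi in(('tray',P[pts[1][1],pts[1][0]][:2],.2,.018,.03),('box',P[pts[4][1],pts[4][0]][:2],.12,.038,.05)):
        d=np.hypot(*(P[...,:2]-c).transpose(2,0,1)); q=P[(d<r)&(P[...,2]>lo)&(P[...,2]<hi)]
        (x,y),(w,h),a=cv2.minAreaRect(q[:,:2].astype(np.float32)*1000); print(' ',nm,len(q),x,y,w,h,a)
E
```

```text
tool R
 [[-0.0007  0.2394  0.9709]
 [-0.0018  0.9709 -0.2394]
 [-1.     -0.0019 -0.0002]]
top (272, 279) [0.5258 0.0917 0.0676]
top (316, 268) [ 0.5426 -0.009   0.0654]
top (359, 258) [ 0.558  -0.109   0.0604]
top (458, 292) [ 0.4562 -0.3048  0.1178]
top (170, 322) [0.4549 0.343  0.0016]
top (350, 330) [ 0.3999 -0.0763  0.0018]
top (452, 309) [ 0.4277 -0.3209  0.0026]
 plum all [0.5045 0.0686] [0.554  0.1185] [0.5292 0.0936] zt 0.06917504289566576 patch 72 [0.5297 0.0936 0.0664]
 plum all [ 0.522  -0.0349] [0.5715 0.0144] [ 0.5467 -0.0103] zt 0.06600306273493806 patch 80 [ 0.5463 -0.0095  0.0637]
 plum all [ 0.5389 -0.1378] [ 0.587  -0.0881] [ 0.5629 -0.113 ] zt 0.0628957650202907 patch 85 [ 0.5636 -0.113   0.0599]
 tester z 0.004 0.02 302 [ 0.3911 -0.3679] [ 0.5209 -0.2356] [ 0.4549 -0.2984  0.0067]
 tester z 0.03 0.05 65 [ 0.4279 -0.3189] [ 0.4862 -0.2848] [ 0.4519 -0.2929  0.04  ]
 tester z 0.05 0.064 277 [ 0.4282 -0.3436] [ 0.4879 -0.2843] [ 0.451  -0.3041  0.058 ]
 tester z 0.07 0.115 167 [ 0.443  -0.3342] [ 0.4835 -0.2942] [ 0.4648 -0.3066  0.0984]
 tester z 0.115 0.13 198 [ 0.
[... 849 characters left out ...]
0.0956] zt 0.06829257281565689 patch 113 [0.5313 0.0956 0.0664]
 tester z 0.004 0.02 441 [ 0.4221 -0.3593] [ 0.539  -0.2476] [ 0.477  -0.304   0.0082]
 tester z 0.03 0.05 206 [ 0.4467 -0.3376] [ 0.4914 -0.2823] [ 0.48   -0.3015  0.0398]
 tester z 0.05 0.064 380 [ 0.4321 -0.3428] [ 0.4914 -0.2821] [ 0.4718 -0.3052  0.0581]
 tester z 0.07 0.115 383 [ 0.4449 -0.3345] [ 0.4871 -0.293 ] [ 0.4757 -0.309   0.0975]
 tester z 0.115 0.13 206 [ 0.4443 -0.3263] [ 0.4836 -0.3   ] [ 0.464  -0.3129  0.1188]
  tray 1035 546.049560546875 7.3035888671875 296.1124267578125 331.6777038574219 53.13996124267578
  box 1210 456.5875549316406 335.7067565917969 152.87542724609375 152.03890991210938 10.947425842285156
```

```bash
python3 - <<'E'
from h import *
f=load('scene')['img'][:,:,::-1]; t=load('top')['img'][:,:,::-1]
a=cv2.resize(f[130:230,140:240],(400,400),interpolation=2); b=cv2.resize(t[255:335,415:495],(400,400),interpolation=2)
cv2.imwrite('pics/t1.png',np.hstack([a,b]))
E
```

```text
(no output)
```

View pics/t1.png

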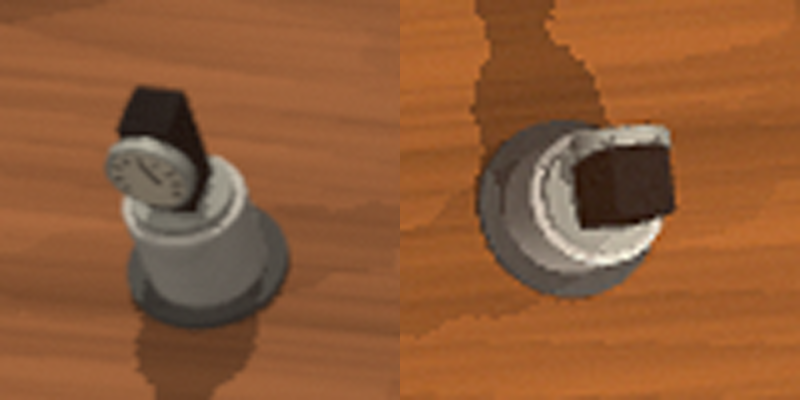

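```bash
python3 - <<'E'
from h import *
np.set_printoptions(precision=4,suppress=True)
for n in('top','scene'):
    f=load(n);P=cloud(f);g=f['img'].max(2)
    c=np.array([.461,-.3135]); d=np.hypot(*(P[...,:2]-c).transpose(2,0,1))
    m=(d<.03)&(P[...,2]>.1165); q=P[m]
    print(n,len(q),cv2.minAreaRect(q[:,:2].astype(np.float32)*1000))
    # dial face: light pixels z .07-.112
    m=(d<.045)&(P[...,2]>.072)&(P[...,2]<.110)&(g>75); q=P[m]
    print(' dial',len(q),q.mean(0),q.min(0),q.max(0))
    if len(q)>20:
        e=np.linalg.svd(q-q.mean(0))[2][2]; print(' normal',e,np.degrees(np.arctan2(e[1],e[0])), np.ptp((q-q.mean(0))@e))
    m=(d<.04)&(P[...,2]>.051)&(P[...,2]<.0585); q=P[m][:,:2]; print(' rim circle',cv2.minEnclosingCircle(q.astype(np.float32)*1000))
    A=np.c_[2*q,np.ones(len(q))]
E
```

```text
top 174 ((462.63671875, -315.4131774902344), (25.818328857421875, 37.16676330566406), 87.88043975830078)
 dial 33 [ 0.4755 -0.3051  0.1013] [ 0.443  -0.3342  0.0814] [ 0.4835 -0.2942  0.11  ]
 normal [ 0.6431 -0.2599 -0.7203] -22.004058235311387 0.026452135788125126
 rim circle ((457.7084655761719, -315.3038330078125), 31.215805053710938)
scene 182 ((464.0055847167969, -313.1912841796875), (26.263505935668945, 39.34379577636719), 89.60952758789062)
 dial 228 [ 0.4808 -0.3122  0.0957] [ 0.4449 -0.3345  0.0749] [ 0.4871 -0.2934  0.1099]
 normal [ 0.9409  0.3207 -0.1088] 18.819573747426535 0.03887553487589754
 rim circle ((461.2475891113281, -312.330810546875), 31.112844467163086)
```

```bash
cat >> h.py <<'E'
def go(*targets,th=None):
    """targets: world TCP; th: wanted heading of tool y, deg (mod 180). prints rows shift mm, turn"""
    s=manip.state(); M=rot(s['tool_rot']); a=np.degrees(np.arctan2(M[1,1],M[0,1]))
    np.set_printoptions(precision=4,suppress=True)
    print('t',s['time'],'pos',s['tool_pos'],'head',round(a,2),'down',M[:,0],'F',s['contact_force'],'w',s['gripper_width'],'q',s['joint_pos'])
    for t in targets: print(np.round(M.T@(np.array(t)-s['tool_pos'])*1000,1))
    if th is not None: print('turn',-np.radians((th-a+90)%180-90))
E
python3 -c "
from h import *
go((.45,.1,.25),(.459,-.314,.2),th=88.6)"
```

```text
t 0.1 pos [0.1494 0.6063 0.2302] head 76.15 down [-0.0007 -0.0018 -1.    ] F [0.6807 0.2901 0.586 ] w 1.003224538329064 q [ 1.21    0.0533  1.6141 -0.      1.476  -0.119 ]
[ -19.1 -419.6  413. ]
[  31.6 -819.3  520.9]
turn -0.21733695380376633
```

{"name": "play_rows", "arguments": {"plan": [[-19, -420, 413, -0.217, -1], [-19, -420, 413, -0.217, -1], [-19, -420, 413, -0.217, -1], [-19, -420, 413, -0.217, -1], [-19, -420, 413, -0.217, -1], [-19, -420, 413, -0.217, -1], [-19, -420, 413, -0.217, -1], [-19, -420, 413, -0.217, -1]]}}

```text
time: 1.1
tool_pos: [0.4049, 0.175, 0.2472]
tool_rot: [0.707, 0.009, 0.707, -0.009]
contact_force: [1.9, 0.9, 0.5]
gripper_width: 1.0
```

```bash
python3 -c "
from h import *
go((.459,-.314,.2),th=88.6)"
```

```text
t 1.1 pos [0.4049 0.175  0.2472] head 88.59 down [ 0.0002  0.0002 -1.    ] F [1.8824 0.8785 0.5484] w 1.0001365422900794 q [ 0.2389 -0.4213  1.9998  0.0001  1.5628 -1.3072]
[  47.1 -487.6   66.1]
turn -0.00022914725686929395
```

{"name": "play_rows", "arguments": {"plan": [[47, -488, 66, 0, -1], [47, -488, 66, 0, -1], [47, -488, 66, 0, -1], [47, -488, 66, 0, -1], [47, -488, 66, 0, -1], [47, -488, 66, 0, -1], [47, -488, 66, 0, -1], [47, -488, 66, 0, -1]]}}

```text
time: 2.1
tool_pos: [0.458, -0.3147, 0.1997]
tool_rot: [0.707, 0.009, 0.707, -0.009]
contact_force: [1.8, 0.0, -0.1]
gripper_width: 0.996
```

{"name": "play_rows", "arguments": {"plan": [[0, 0, 0, 0, -1], [0, 0, 0, 0, -1]]}}

```text
time: 2.35
tool_pos: [0.4581, -0.3122, 0.1998]
tool_rot: [0.707, 0.009, 0.707, -0.008]
contact_force: [-0.2, 1.0, -0.7]
gripper_width: 0.999
```

```bash
python3 - <<'E'
from h import *
go((.459,-.314,.13),(.459,-.314,.072),th=88.6)
f=grab('scene'); cv2.imwrite('pics/s2.png',f['img'][60:300,60:360,::-1].repeat(2,0).repeat(2,1))
E
```

```text
t 2.35 pos [ 0.4581 -0.3122  0.1998] head 88.56 down [-0.0009  0.0013 -1.    ] F [-0.2416  1.0171 -0.6985] w 0.9992914972614704 q [-0.7326 -0.0934  1.8099  0.0004  1.4266 -2.2783]
[69.8 -1.9  1. ]
[127.8  -2.    1.1]
turn -0.0007838239502726033
```

View pics/s2.png

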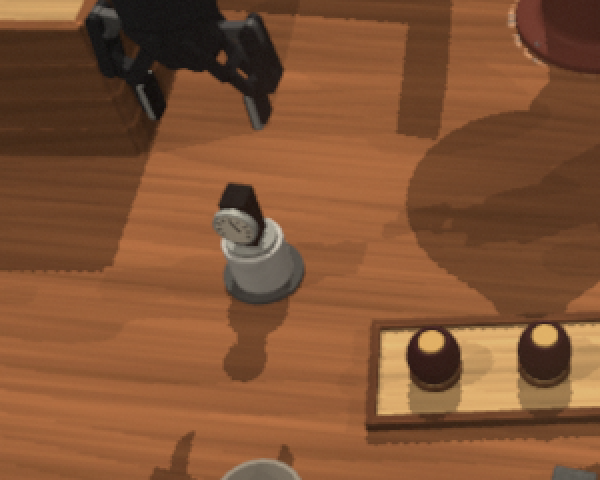

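The gripper is above the tester, which is at about (255,240) in the crop. Its jaws open along y, and the dial faces +x. I'll descend and grip.

{"name": "play_rows", "arguments": {"plan": [[55, -2, 1, 0, -1], [100, -2, 1, 0, -1], [128, -2, 1, 0, -1], [128, -2, 1, 0, -1], [128, -2, 1, 0, -1], [128, -2, 1, 0, -1]]}}

```text
time: 3.15
tool_pos: [0.4606, -0.3153, 0.0749]
tool_rot: [0.708, 0.008, 0.706, -0.01]
contact_force: [1.0, -0.1, 0.8]
gripper_width: 0.998
```

{"name": "play_rows", "arguments": {"plan": [[0, 0, 0, 0, 1], [0, 0, 0, 0, 1], [0, 0, 0, 0, 1], [0, 0, 0, 0, 1], [0, 0, 0, 0, 1], [0, 0, 0, 0, 1], [0, 0, 0, 0, 1], [0, 0, 0, 0, 1]]}}

```text
time: 4.15
tool_pos: [0.4595, -0.3148, 0.0727]
tool_rot: [0.707, 0.009, 0.707, -0.009]
contact_force: [0.0, -0.3, 2.6]
gripper_width: 0.295
```

```bash
python3 - <<'E'
from h import *
go((.459,-.314,.17),th=88.6)
E
```

```text
t 4.15 pos [ 0.4595 -0.3148  0.0727] head 88.58 down [ 0.0004 -0.0005 -1.    ] F [ 0.0237 -0.3384  2.5793] w 0.29496119075044275 q [-0.7342  0.0446  1.9    -0.0001  1.1964 -2.2801]
[-97.3   0.7  -0.5]
turn -0.00037442159215923023
```

{"name": "play_rows", "arguments": {"plan": [[-30, 0, 0, 0, 1], [-65, 0, 0, 0, 1], [-97, 1, -1, 0, 1], [-97, 1, -1, 0, 1], [-97, 1, -1, 0, 1], [-97, 1, -1, 0, 1]]}}

```text
time: 4.9
tool_pos: [0.4573, -0.3126, 0.1667]
tool_rot: [0.706, 0.01, 0.708, -0.008]
contact_force: [0.3, -0.5, -1.9]
gripper_width: 0.297
```

```bash
python3 - <<'E'
from h import *
go((.5305,.0946,.165),(.5305,.0946,.13),th=88.6)
f=grab('scene'); cv2.imwrite('pics/s3.png',f['img'][0:260,60:410,::-1].repeat(2,0).repeat(2,1))
E
```

```text
t 4.9 pos [ 0.4573 -0.3126  0.1667] head 88.58 down [-0.0033  0.003  -1.    ] F [ 0.338  -0.4671 -1.9083] w 0.29674395709931306 q [-0.734  -0.065   1.8399  0.      1.3712 -2.2799]
[  2.7 408.8  63.1]
[ 37.7 408.7  63.2]
turn -0.0004154081391492916
```

View pics/s3.png

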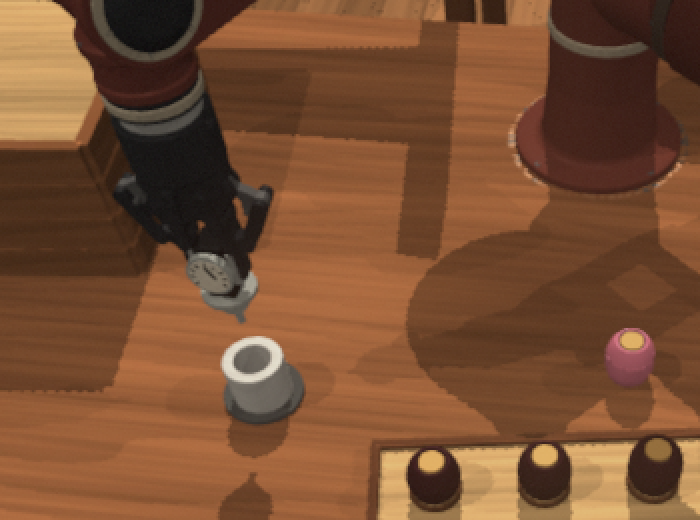

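The tester is gripped upright and clear of the stand (pin at (240,318) in the crop). The next move is to the left plum.

{"name": "play_rows", "arguments": {"plan": [[0, 409, 63, 0, 1], [0, 409, 63, 0, 1], [0, 409, 63, 0, 1], [0, 409, 63, 0, 1], [0, 409, 63, 0, 1], [0, 409, 63, 0, 1], [0, 409, 63, 0, 1], [0, 409, 63, 0, 1]]}}

```text
time: 5.95
tool_pos: [0.531, 0.0961, 0.1682]
tool_rot: [0.706, 0.007, 0.708, -0.007]
contact_force: [0.2, -0.8, -1.7]
gripper_width: 0.296
```

{"name": "play_rows", "arguments": {"plan": [[0, 0, 0, 0, 1], [0, 0, 0, 0, 1], [0, 0, 0, 0, 1], [0, 0, 0, 0, 1]]}}

```text
time: 6.45
tool_pos: [0.5315, 0.0931, 0.1695]
tool_rot: [0.707, 0.009, 0.707, -0.009]
contact_force: [-0.1, 0.2, -2.7]
gripper_width: 0.299
```

```bash
python3 - <<'E'
from h import *
go((.5305,.0946,.129),th=88.6)
f=grab('scene');P=cloud(f)
# stand rim, patch recheck; pin/flange of tester
for c,lo,hi,r in(((.459,-.314),.051,.059,.04),):
    d=np.hypot(*(P[...,:2]-np.array(c)).transpose(2,0,1)); q=P[(d<r)&(P[...,2]>lo)&(P[...,2]<hi)]
    print(cv2.minEnclosingCircle(q[:,:2].astype(np.float32)*1000),len(q))
cv2.imwrite('pics/s4.png',f['img'][60:310,300:600,::-1].repeat(2,0).repeat(2,1))
E
```

```text
t 6.45 pos [0.5315 0.0931 0.1695] head 88.51 down [ 0.0001 -0.     -1.    ] F [-0.1332  0.1931 -2.677 ] w 0.2988753158269484 q [ 0.0355 -0.1056  1.8732 -0.      1.374  -1.5093]
[40.5  1.5 -1.1]
turn -0.0015530709257274707
((460.5320129394531, -313.64178466796875), 32.54566955566406) 398
```

View pics/s4.png

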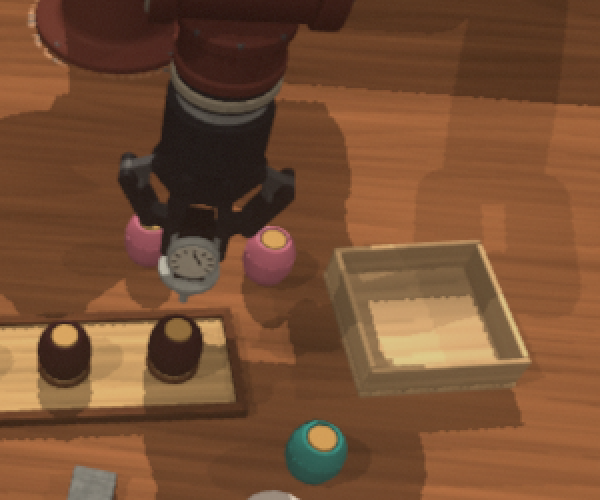

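The tester hangs above the left plum (pin at (183,297), plum at (175,345) in the crop). I'll go down in small steps.

{"name": "play_rows", "arguments": {"plan": [[20, 1, -1, 0, 1], [38, 1, -1, 0, 1], [38, 1, -1, 0, 1], [38, 1, -1, 0, 1], [38, 1, -1, 0, 1]]}}

```text
time: 7.12
tool_pos: [0.5311, 0.0948, 0.1322]
tool_rot: [0.708, 0.009, 0.707, -0.009]
contact_force: [-0.8, 0.3, -2.0]
gripper_width: 0.296
```

{"name": "play_rows", "arguments": {"plan": [[1, 0, 0, 0, 1], [2, 0, 0, 0, 1], [3, 0, 0, 0, 1], [4, 0, 0, 0, 1], [4, 0, 0, 0, 1], [4, 0, 0, 0, 1]]}}

```text
time: 7.88
tool_pos: [0.5305, 0.0948, 0.1274]
tool_rot: [0.707, 0.009, 0.707, -0.009]
contact_force: [0.5, -0.2, -2.1]
gripper_width: 0.297
```

{"name": "play_rows", "arguments": {"plan": [[2, 0, 0, 0, 1], [4, 0, 0, 0, 1], [5, 0, 0, 0, 1], [5, 0, 0, 0, 1], [5, 0, 0, 0, 1]]}}

```text
time: 8.5
tool_pos: [0.5306, 0.0948, 0.1227]
tool_rot: [0.707, 0.009, 0.707, -0.009]
contact_force: [-0.6, -0.3, -0.9]
gripper_width: 0.297
```

{"name": "play_rows", "arguments": {"plan": [[1, 0, 0, 0, 1], [2, 0, 0, 0, 1], [2, 0, 0, 0, 1], [2, 0, 0, 0, 1]]}}

```text
time: 9.0
tool_pos: [0.5307, 0.0948, 0.1208]
tool_rot: [0.707, 0.009, 0.707, -0.009]
contact_force: [-0.6, -0.2, 2.4]
gripper_width: 0.298
```

{"name": "play_rows", "arguments": {"plan": [[1, 0, 0, 0, 1], [1.5, 0, 0, 0, 1], [1.5, 0, 0, 0, 1], [1.5, 0, 0, 0, 1]]}}

```text
time: 9.5
tool_pos: [0.5306, 0.0948, 0.119]
tool_rot: [0.707, 0.009, 0.707, -0.009]
contact_force: [-0.8, 0.2, 2.7]
gripper_width: 0.297
```

{"name": "play_rows", "arguments": {"plan": [[1, 0, 0, 0, 1], [2, 0, 0, 0, 1], [2, 0, 0, 0, 1], [2, 0, 0, 0, 1]]}}

```text
time: 10.0
tool_pos: [0.5305, 0.0948, 0.1169]
tool_rot: [0.707, 0.009, 0.707, -0.009]
contact_force: [0.7, 0.2, 2.7]
gripper_width: 0.303
```

The force has levelled off at 5 N, so this plum is giving way. I'll follow it down to the stone.

{"name": "play_rows", "arguments": {"plan": [[1, 0, 0, 0, 1], [2, 0, 0, 0, 1], [3, 0, 0, 0, 1], [4, 0, 0, 0, 1], [4, 0, 0, 0, 1], [4, 0, 0, 0, 1]]}}

```text
time: 10.75
tool_pos: [0.5305, 0.0948, 0.1129]
tool_rot: [0.707, 0.009, 0.707, -0.009]
contact_force: [-0.1, -1.0, 2.8]
gripper_width: 0.3
```

{"name": "play_rows", "arguments": {"plan": [[1, 0, 0, 0, 1], [1.5, 0, 0, 0, 1], [1.5, 0, 0, 0, 1], [1.5, 0, 0, 0, 1]]}}

```text
time: 11.25
tool_pos: [0.5305, 0.0948, 0.1115]
tool_rot: [0.707, 0.009, 0.707, -0.009]
contact_force: [-0.0, -0.2, 2.8]
gripper_width: 0.301
```

{"name": "play_rows", "arguments": {"plan": [[1, 0, 0, 0, 1], [1, 0, 0, 0, 1], [1, 0, 0, 0, 1]]}}

```text
time: 11.62
tool_pos: [0.5306, 0.0948, 0.1106]
tool_rot: [0.707, 0.009, 0.707, -0.009]
contact_force: [-0.5, 0.0, 5.1]
gripper_width: 0.296
```

{"name": "play_rows", "arguments": {"plan": [[1, 0, 0, 0, 1], [1, 0, 0, 0, 1], [1, 0, 0, 0, 1], [1, 0, 0, 0, 1]]}}

```text
time: 12.12
tool_pos: [0.5306, 0.0948, 0.1097]
tool_rot: [0.707, 0.009, 0.707, -0.009]
contact_force: [-0.7, -0.5, 5.6]
gripper_width: 0.298
```

{"name": "play_rows", "arguments": {"plan": [[0.3, 0, 0, 0, 1], [0.3, 0, 0, 0, 1], [0.3, 0, 0, 0, 1], [0.3, 0, 0, 0, 1], [0.3, 0, 0, 0, 1], [0.3, 0, 0, 0, 1]]}}

```text
time: 12.88
tool_pos: [0.5307, 0.0948, 0.1095]
tool_rot: [0.707, 0.009, 0.707, -0.009]
contact_force: [-1.4, -0.5, 5.7]
gripper_width: 0.298
```

{"name": "play_rows", "arguments": {"plan": [[-15, 0, 0, 0, 1], [-40, 0, 0, 0, 1], [-50, 0, 0, 0, 1], [-50, 0, 0, 0, 1], [-50, 0, 0, 0, 1], [-50, 0, 0, 0, 1]]}}

```text
time: 13.62
tool_pos: [0.5298, 0.0948, 0.1578]
tool_rot: [0.706, 0.009, 0.708, -0.009]
contact_force: [-0.1, -1.0, -3.3]
gripper_width: 0.297
```

```bash
python3 - <<'E'
from h import *
go((.5474,-.0088,.15),(.5474,-.0088,.125),th=88.6)
f=grab('scene');P=cloud(f)
for c in((.5305,.0946),(.5474,-.0088),(.5646,-.112)):
    d=np.hypot(*(P[...,:2]-np.array(c)).transpose(2,0,1)); m=(d<.006)&(P[...,2]<.075); print(c,m.sum(),np.median(P[m][:,2]))
E
```

```text
t 13.625 pos [0.5298 0.0948 0.1578] head 88.58 down [-0.0022 -0.0001 -1.    ] F [-0.1431 -1.0326 -3.3223] w 0.29673193632709427 q [ 0.0387 -0.0968  1.8851 -0.      1.3555 -1.5073]
[   7.8 -103.1   20.2]
[  32.8 -103.1   20.3]
turn -0.00037760824243246335
(0.5305, 0.0946) 28 0.05757833216112196
(0.5474, -0.0088) 29 0.06365740304424294
(0.5646, -0.112) 25 0.06077333270017893
```

The left patch sank about 9 mm and stayed down. On to the middle plum.

{"name": "play_rows", "arguments": {"plan": [[0, -52, 10, 0, 1], [0, -103, 20, 0, 1], [0, -103, 20, 0, 1], [0, -103, 20, 0, 1], [25, -103, 20, 0, 1], [32, -103, 20, 0, 1], [32, -103, 20, 0, 1], [32, -103, 20, 0, 1]]}}

```text
time: 14.68
tool_pos: [0.5485, -0.0083, 0.128]
tool_rot: [0.708, 0.008, 0.707, -0.009]
contact_force: [0.7, -0.6, -1.8]
gripper_width: 0.299
```

{"name": "play_rows", "arguments": {"plan": [[0, 0, 0, 0, 1], [0, 0, 0, 0, 1], [0, 0, 0, 0, 1]]}}

```text
time: 15.05
tool_pos: [0.5481, -0.0087, 0.1274]
tool_rot: [0.707, 0.009, 0.707, -0.009]
contact_force: [0.1, -0.5, -3.1]
gripper_width: 0.296
```

Contact should come near z = 0.1206. I'll go 9 mm down, to about 2 mm past that.

{"name": "play_rows", "arguments": {"plan": [[3, 0, 0, 0, 1], [6, 0, 0, 0, 1], [8, 0, 0, 0, 1], [9, 0, 0, 0, 1], [9, 0, 0, 0, 1], [9, 0, 0, 0, 1]]}}

```text
time: 15.8
tool_pos: [0.5481, -0.0087, 0.1185]
tool_rot: [0.707, 0.009, 0.707, -0.009]
contact_force: [-0.9, 0.4, 0.6]
gripper_width: 0.297
```

{"name": "play_rows", "arguments": {"plan": [[1, 0, 0, 0, 1], [2, 0, 0, 0, 1], [2, 0, 0, 0, 1], [2, 0, 0, 0, 1]]}}

```text
time: 16.3
tool_pos: [0.5482, -0.0087, 0.1165]
tool_rot: [0.707, 0.009, 0.707, -0.009]
contact_force: [-0.7, 0.3, 1.9]
gripper_width: 0.295
```

{"name": "play_rows", "arguments": {"plan": [[1, 0, 0, 0, 1], [2, 0, 0, 0, 1], [2, 0, 0, 0, 1], [2, 0, 0, 0, 1]]}}

```text
time: 16.8
tool_pos: [0.5483, -0.0087, 0.1146]
tool_rot: [0.707, 0.009, 0.707, -0.009]
contact_force: [-1.5, 0.6, 5.0]
gripper_width: 0.295
```

{"name": "play_rows", "arguments": {"plan": [[0, 0, 0, 0, 1], [0, 0, 0, 0, 1]]}}

```text
time: 17.05
tool_pos: [0.5483, -0.0087, 0.1146]
tool_rot: [0.707, 0.009, 0.707, -0.009]
contact_force: [-1.3, 0.6, 5.6]
gripper_width: 0.297
```

{"name": "play_rows", "arguments": {"plan": [[0.3, 0, 0, 0, 1], [0.3, 0, 0, 0, 1], [0.3, 0, 0, 0, 1], [0.3, 0, 0, 0, 1], [0.3, 0, 0, 0, 1]]}}

```text
time: 17.68
tool_pos: [0.5483, -0.0087, 0.1144]
tool_rot: [0.707, 0.009, 0.707, -0.009]
contact_force: [-1.6, -1.1, 5.6]
gripper_width: 0.3
```

{"name": "play_rows", "arguments": {"plan": [[-15, 0, 0, 0, 1], [-35, 0, 0, 0, 1], [-45, 0, 0, 0, 1], [-45, 0, 0, 0, 1], [-45, 0, 0, 0, 1], [-45, 0, 0, 0, 1]]}}

```text
time: 18.42
tool_pos: [0.5474, -0.0086, 0.1579]
tool_rot: [0.706, 0.009, 0.708, -0.009]
contact_force: [0.1, 0.9, -2.7]
gripper_width: 0.299
```

```bash
python3 - <<'E'
from h import *
go((.5646,-.112,.15),(.5646,-.112,.124),th=88.6)
f=grab('scene');P=cloud(f)
for c in((.5305,.0946),(.5474,-.0088),(.5646,-.112)):
    d=np.hypot(*(P[...,:2]-np.array(c)).transpose(2,0,1)); m=(d<.006)&(P[...,2]<.075); print(c,m.sum(),np.median(P[m][:,2]))
E
```

```text
t 18.425 pos [ 0.5474 -0.0086  0.1579] head 88.58 down [-0.0017  0.0002 -1.    ] F [ 0.104   0.8751 -2.6772] w 0.29929545129330076 q [-0.1517 -0.0744  1.8641 -0.      1.3536 -1.6976]
[   7.8 -102.9   19.8]
[  33.8 -103.    19.8]
turn -0.00040794955209023427
(0.5305, 0.0946) 24 0.0579262827899234
(0.5474, -0.0088) 29 0.0636472198831598
(0.5646, -0.112) 28 0.060746811746516916
```

The middle plum is firm and its patch is back at full height. Next is the right one, with contact expected near 0.1177.

{"name": "play_rows", "arguments": {"plan": [[0, -52, 10, 0, 1], [0, -103, 20, 0, 1], [0, -103, 20, 0, 1], [0, -103, 20, 0, 1], [25, -103, 20, 0, 1], [34, -103, 20, 0, 1], [34, -103, 20, 0, 1], [34, -103, 20, 0, 1]]}}

```text
time: 19.48
tool_pos: [0.5659, -0.1119, 0.1257]
tool_rot: [0.707, 0.008, 0.707, -0.009]
contact_force: [0.3, -0.2, -1.9]
gripper_width: 0.299
```

{"name": "play_rows", "arguments": {"plan": [[0, 0, 0, 0, 1], [0, 0, 0, 0, 1], [0, 0, 0, 0, 1]]}}

```text
time: 19.85
tool_pos: [0.5655, -0.1122, 0.1251]
tool_rot: [0.707, 0.009, 0.707, -0.009]
contact_force: [0.4, 0.5, -2.4]
gripper_width: 0.299
```

{"name": "play_rows", "arguments": {"plan": [[3, 0, 0, 0, 1], [6, 0, 0, 0, 1], [8, 0, 0, 0, 1], [9, 0, 0, 0, 1], [10, 0, 0, 0, 1], [10, 0, 0, 0, 1], [10, 0, 0, 0, 1]]}}

```text
time: 20.72
tool_pos: [0.5656, -0.1122, 0.1152]
tool_rot: [0.707, 0.009, 0.707, -0.009]
contact_force: [-1.3, -0.3, 0.0]
gripper_width: 0.296
```

{"name": "play_rows", "arguments": {"plan": [[1, 0, 0, 0, 1], [2, 0, 0, 0, 1], [2, 0, 0, 0, 1], [2, 0, 0, 0, 1]]}}

```text
time: 21.22
tool_pos: [0.5656, -0.1122, 0.1131]
tool_rot: [0.707, 0.009, 0.707, -0.009]
contact_force: [-1.3, -0.0, 3.3]
gripper_width: 0.3
```

{"name": "play_rows", "arguments": {"plan": [[1, 0, 0, 0, 1], [1.5, 0, 0, 0, 1], [1.5, 0, 0, 0, 1], [1.5, 0, 0, 0, 1]]}}

```text
time: 21.72
tool_pos: [0.5655, -0.1122, 0.1116]
tool_rot: [0.707, 0.009, 0.707, -0.009]
contact_force: [-1.2, -0.9, 4.6]
gripper_width: 0.293
```

{"name": "play_rows", "arguments": {"plan": [[0.7, 0, 0, 0, 1], [0.7, 0, 0, 0, 1], [0.7, 0, 0, 0, 1], [0.7, 0, 0, 0, 1], [0.7, 0, 0, 0, 1], [0.7, 0, 0, 0, 1], [0.7, 0, 0, 0, 1]]}}

```text
time: 22.6
tool_pos: [0.5656, -0.1122, 0.111]
tool_rot: [0.707, 0.009, 0.707, -0.009]
contact_force: [-2.9, 0.6, 5.0]
gripper_width: 0.3
```

{"name": "play_rows", "arguments": {"plan": [[-15, 0, 0, 0, 1], [-35, 0, 0, 0, 1], [-52, 0, 0, 0, 1], [-52, 0, 0, 0, 1], [-52, 0, 0, 0, 1], [-52, 0, 0, 0, 1]]}}

```text
time: 23.35
tool_pos: [0.5648, -0.1119, 0.1615]
tool_rot: [0.706, 0.009, 0.708, -0.009]
contact_force: [0.0, -0.6, -2.5]
gripper_width: 0.297
```

```bash
python3 - <<'E'
from h import *
go((.4595,-.3148,.167),(.4595,-.3148,.0727),th=88.6)
for n in('scene','top'):
    f=grab(n);P=cloud(f)
    for c in((.5305,.0946),(.5474,-.0088),(.5646,-.112)):
        d=np.hypot(*(P[...,:2]-np.array(c)).transpose(2,0,1)); m=(d<.006)&(P[...,2]<.075)&(P[...,2]>.03); print(c,m.sum(),np.median(P[m][:,2]))
    d=np.hypot(*(P[...,:2]-np.array((.459,-.314))).transpose(2,0,1)); q=P[(d<.04)&(P[...,2]>.053)&(P[...,2]<.059)]
    print(cv2.minEnclosingCircle(q[:,:2].astype(np.float32)*1000),len(q))
E
```

```text
t 23.35 pos [ 0.5648 -0.1119  0.1615] head 88.58 down [-0.0018  0.0006 -1.    ] F [ 0.0139 -0.5815 -2.5397] w 0.29662200791108184 q [-0.3249 -0.0095  1.7949 -0.      1.3581 -1.8709]
[  -5.4 -205.4 -100.2]
[  88.9 -205.4 -100. ]
turn -0.00035590991349836106
(0.5305, 0.0946) 29 0.05796234625115593
(0.5474, -0.0088) 28 0.06328262043937866
(0.5646, -0.112) 27 0.06057455014735702
((459.75616455078125, -313.3684387207031), 32.04367446899414) 373
(0.5305, 0.0946) 23 0.05739347628642877
(0.5474, -0.0088) 22 0.0630459156883697
(0.5646, -0.112) 0 nan
((458.103271484375, -315.08447265625), 30.772123336791992) 299
  return _methods._mean(a, axis=axis, dtype=dtype,
  ret = ret.dtype.type(ret / rcount)
```

Both firm plums are confirmed, so the left one is overripe. I'll put the tester back in its stand.

{"name": "play_rows", "arguments": {"plan": [[-5, -50, -25, 0, 1], [-5, -103, -50, 0, 1], [-5, -160, -77, 0, 1], [-5, -205, -100, 0, 1], [-5, -205, -100, 0, 1], [-5, -205, -100, 0, 1], [-5, -205, -100, 0, 1], [-5, -205, -100, 0, 1]]}}

```text
time: 24.45
tool_pos: [0.4609, -0.3136, 0.1675]
tool_rot: [0.707, 0.008, 0.707, -0.008]
contact_force: [0.9, -0.2, -1.5]
gripper_width: 0.298
```

```bash
python3 - <<'E'
from h import *
go((.4595,-.3148,.078),th=88.6)
E
```

```text
t 24.45 pos [ 0.4609 -0.3136  0.1675] head 88.69 down [-0.0001  0.0001 -1.    ] F [ 0.9189 -0.2184 -1.4998] w 0.29782982483261183 q [-0.731  -0.06    1.8336  0.      1.3681 -2.2788]
[89.5 -1.3 -1.4]
turn 0.0014930909561287706
```

{"name": "play_rows", "arguments": {"plan": [[25, -1, -1, 0, 1], [50, -1, -1, 0, 1], [70, -1, -1, 0, 1], [85, -1, -1, 0, 1], [89, -1, -1, 0, 1], [89, -1, -1, 0, 1], [89, -1, -1, 0, 1], [89, -1, -1, 0, 1]]}}

```text
time: 25.45
tool_pos: [0.4598, -0.316, 0.0796]
tool_rot: [0.707, 0.008, 0.707, -0.009]
contact_force: [0.1, -0.6, -2.1]
gripper_width: 0.295
```

```bash
python3 - <<'E'
from h import *
go((.4595,-.3148,.073),th=88.6)
E
```

```text
t 25.45 pos [ 0.4598 -0.316   0.0796] head 88.58 down [ 0.0012 -0.0011 -1.    ] F [ 0.0922 -0.6439 -2.1224] w 0.294903060365381 q [-0.7356  0.037   1.895   0.      1.208  -2.2815]
[ 6.6  1.2 -0.3]
turn -0.000397900317557067
```

{"name": "play_rows", "arguments": {"plan": [[2, 1, 0, 0, 1], [4, 1, 0, 0, 1], [5.5, 1, 0, 0, 1], [6.5, 1, 0, 0, 1], [6.5, 1, 0, 0, 1], [6.5, 1, 0, 0, 1]]}}

```text
time: 26.2
tool_pos: [0.4594, -0.3146, 0.0727]
tool_rot: [0.707, 0.009, 0.707, -0.009]
contact_force: [-2.7, 2.2, 5.1]
gripper_width: 0.298
```

{"name": "play_rows", "arguments": {"plan": [[0, 0, 0, 0, -1], [0, 0, 0, 0, -1], [0, 0, 0, 0, -1], [0, 0, 0, 0, -1], [0, 0, 0, 0, -1], [0, 0, 0, 0, -1], [0, 0, 0, 0, -1], [0, 0, 0, 0, -1]]}}

```text
time: 27.2
tool_pos: [0.4594, -0.3146, 0.0721]
tool_rot: [0.707, 0.009, 0.707, -0.009]
contact_force: [0.3, -0.3, -0.4]
gripper_width: 1.006
```

{"name": "play_rows", "arguments": {"plan": [[-20, 0, 0, 0, -1], [-60, 0, 0, 0, -1], [-110, 0, 0, 0, -1], [-130, 0, 0, 0, -1], [-130, 0, 0, 0, -1], [-130, 0, 0, 0, -1]]}}

```text
time: 27.95
tool_pos: [0.4586, -0.3138, 0.2002]
tool_rot: [0.706, 0.01, 0.708, -0.008]
contact_force: [-1.0, -0.7, -0.1]
gripper_width: 1.003
```

```bash
python3 - <<'E'
from h import *
for th in (9.3,99.3): go((.5305,.0946,.2),th=th)
f=grab('scene');P=cloud(f); cv2.imwrite('pics/s5.png',f['img'][120:280,130:430,::-1].repeat(2,0).repeat(2,1))
d=np.hypot(*(P[...,:2]-np.array((.461,-.3135))).transpose(2,0,1)); q=P[(d<.03)&(P[...,2]>.1165)&(P[...,2]<.13)]
print(len(q),cv2.minAreaRect(q[:,:2].astype(np.float32)*1000),np.median(q[:,2]))
E
```

```text
t 27.95 pos [ 0.4586 -0.3138  0.2002] head 88.58 down [-0.0023  0.0021 -1.    ] F [-0.9982 -0.7444 -0.0943] w 1.0033249731668723 q [-0.7341 -0.0893  1.8055  0.      1.4286 -2.2802]
[  0.9 410.1  61.8]
turn 1.383696712451591
t 27.95 pos [ 0.4586 -0.3138  0.2002] head 88.58 down [-0.0023  0.0021 -1.    ] F [-0.9982 -0.7444 -0.0943] w 1.0033249731668723 q [-0.7341 -0.0893  1.8055  0.      1.4286 -2.2802]
[  0.9 410.1  61.8]
turn -0.18709961434330544
175 ((463.99237060546875, -312.6820983886719), (36.09975051879883, 26.238008499145508), 1.5703679323196411) 0.11924738869651141
```

View pics/s5.png

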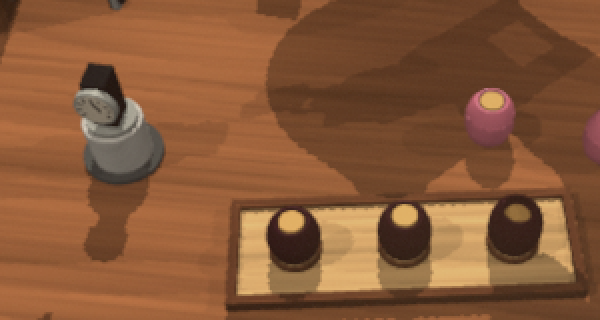

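The tester is upright in its stand, at (105,120) in the crop. All three plums are seated, and the left one at (515,225) has a sunken, darker patch. I'll now fetch that one.

{"name": "play_rows", "arguments": {"plan": [[1, 410, 62, -0.187, -1], [1, 410, 62, -0.187, -1], [1, 410, 62, -0.187, -1], [1, 410, 62, -0.187, -1], [1, 410, 62, -0.187, -1], [1, 410, 62, -0.187, -1], [1, 410, 62, -0.187, -1], [1, 410, 62, -0.187, -1]]}}

```text
time: 29.0
tool_pos: [0.5304, 0.0961, 0.1987]
tool_rot: [0.703, -0.059, 0.706, 0.059]
contact_force: [0.3, -1.3, -1.2]
gripper_width: 0.997
```

{"name": "play_rows", "arguments": {"plan": [[30, 0, 0, 0, -1], [60, 0, 0, 0, -1], [60, 0, 0, 0, -1], [60, 0, 0, 0, -1], [60, 0, 0, 0, -1]]}}

```text
time: 29.62
tool_pos: [0.5325, 0.0934, 0.1428]
tool_rot: [0.706, -0.057, 0.704, 0.057]
contact_force: [-0.8, 0.2, 0.4]
gripper_width: 1.001
```

```bash
python3 - <<'E'
from h import *
go((.5305,.0946,.017),th=99.3)
f=grab('scene'); cv2.imwrite('pics/s6.png',f['img'][60:300,260:560,::-1].repeat(2,0).repeat(2,1))
E
```

```text
t 29.625 pos [0.5325 0.0934 0.1428] head 99.27 down [ 0.0026  0.     -1.    ] F [-0.7539  0.1548  0.4338] w 1.001292949977113 q [ 0.0361 -0.079   1.8949 -0.0001  1.3232 -1.6964]
[125.8   1.5  -2.1]
turn -0.0005894642984829054
```

View pics/s6.png

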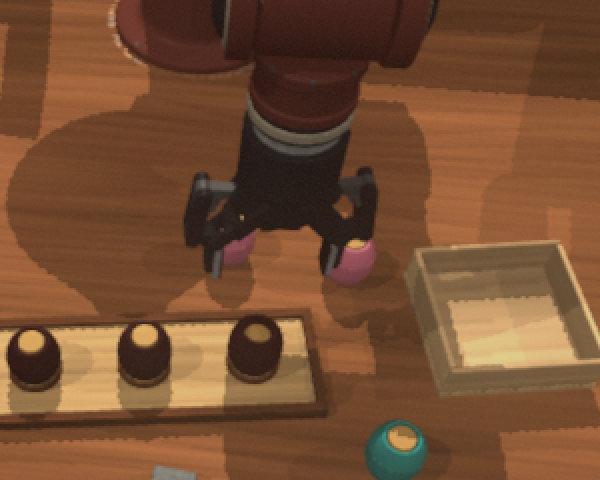

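The open fingers hang over the left plum, which is at (255,345) in the crop. I'll descend.

{"name": "play_rows", "arguments": {"plan": [[40, 1, -1, 0, -1], [70, 1, -1, 0, -1], [70, 1, -1, 0, -1], [95, 1, -1, 0, -1], [110, 1, -1, 0, -1], [120, 1, -1, 0, -1], [123, 1, -1, 0, -1], [123, 1, -1, 0, -1]]}}

```text
time: 30.68
tool_pos: [0.5307, 0.0946, 0.0185]
tool_rot: [0.705, -0.057, 0.705, 0.057]
contact_force: [-0.1, -0.5, -0.2]
gripper_width: 1.002
```

{"name": "play_rows", "arguments": {"plan": [[0, 0, 0, 0, -1], [0, 0, 0, 0, -1]]}}

```text
time: 30.92
tool_pos: [0.5308, 0.0946, 0.0187]
tool_rot: [0.705, -0.057, 0.704, 0.057]
contact_force: [0.4, 0.8, 0.3]
gripper_width: 1.0
```

{"name": "play_rows", "arguments": {"plan": [[1, 0, 0, 0, 1], [1, 0, 0, 0, 1], [1, 0, 0, 0, 1], [1, 0, 0, 0, 1], [1, 0, 0, 0, 1], [1, 0, 0, 0, 1], [1, 0, 0, 0, 1], [1, 0, 0, 0, 1]]}}

```text
time: 31.92
tool_pos: [0.5308, 0.0946, 0.0175]
tool_rot: [0.705, -0.057, 0.704, 0.057]
contact_force: [1.1, -0.3, 3.6]
gripper_width: 0.582
```

{"name": "play_rows", "arguments": {"plan": [[-8, 0, 0, 0, 1], [-16, 0, 0, 0, 1], [-24, 0, 0, 0, 1], [-24, 0, 0, 0, 1]]}}

```text
time: 32.42
tool_pos: [0.531, 0.0946, 0.0421]
tool_rot: [0.705, -0.057, 0.704, 0.057]
contact_force: [0.2, 0.7, -1.6]
gripper_width: 0.586
```

{"name": "play_rows", "arguments": {"plan": [[-25, 0, 0, 0, 1], [-55, 0, 0, 0, 1], [-90, 0, 0, 0, 1], [-110, 0, 0, 0, 1], [-110, 0, 0, 0, 1], [-110, 0, 0, 0, 1]]}}

```text
time: 33.17
tool_pos: [0.5294, 0.0945, 0.1494]
tool_rot: [0.704, -0.057, 0.706, 0.057]
contact_force: [-0.1, 0.5, -0.8]
gripper_width: 0.583
```

```bash
python3 - <<'E'
from h import *
go((.456,.3345,.15),th=100.9)
f=grab('scene'); cv2.imwrite('pics/s7.png',f['img'][60:300,260:560,::-1].repeat(2,0).repeat(2,1))
P=cloud(load('top')); d=np.hypot(*(P[...,:2]-np.array((.456,.335))).transpose(2,0,1)); print(np.median(P[d<.04][:,2]))
E
```

```text
t 33.175 pos [0.5294 0.0945 0.1494] head 99.29 down [-0.0027 -0.0001 -1.    ] F [-0.1021  0.4593 -0.7556] w 0.5831790513115779 q [ 0.0383 -0.0893  1.8929 -0.      1.3407 -1.6947]
[ -0.4 248.7 -33.7]
turn -0.028067637949034656
0.0063482599631231595
```

View pics/s7.png

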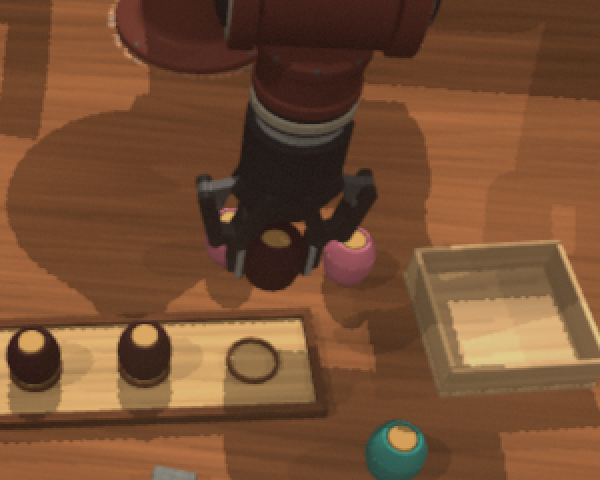

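The plum is held upright at (275,250), its seat at (252,360) is empty, and the other two haven't moved. I'll carry it to the box.

{"name": "play_rows", "arguments": {"plan": [[0, 50, -7, -0.028, 1], [0, 100, -14, -0.028, 1], [0, 150, -20, -0.028, 1], [0, 200, -27, -0.028, 1], [0, 249, -34, -0.028, 1], [0, 249, -34, -0.028, 1], [0, 249, -34, -0.028, 1], [0, 249, -34, -0.028, 1]]}}

```text
time: 34.22
tool_pos: [0.4568, 0.3336, 0.1504]
tool_rot: [0.704, -0.067, 0.704, 0.066]
contact_force: [-0.3, 0.3, -1.6]
gripper_width: 0.584
```

```bash
python3 - <<'E'
from h import *
go((.456,.3345,.03),th=100.9)
E
```

```text
t 34.225 pos [0.4568 0.3336 0.1504] head 100.81 down [-0.001  -0.0009 -1.    ] F [-0.2815  0.3065 -1.5955] w 0.5841801331131593 q [ 0.4994 -0.0236  1.8282 -0.0003  1.3383 -1.2599]
[120.4   1.1  -0.4]
turn -0.001644399421979743
```

{"name": "play_rows", "arguments": {"plan": [[30, 1, 0, 0, 1], [60, 1, 0, 0, 1], [85, 1, 0, 0, 1], [105, 1, 0, 0, 1], [118, 1, 0, 0, 1], [126, 1, 0, 0, 1], [128, 1, 0, 0, 1], [128, 1, 0, 0, 1]]}}

```text
time: 35.22
tool_pos: [0.4569, 0.3361, 0.0237]
tool_rot: [0.704, -0.067, 0.704, 0.067]
contact_force: [0.5, 0.1, -0.6]
gripper_width: 0.582
```

{"name": "play_rows", "arguments": {"plan": [[1, 0, 0, 0, 1], [2, 0, 0, 0, 1], [3, 0, 0, 0, 1], [4, 0, 0, 0, 1], [5, 0, 0, 0, 1], [5, 0, 0, 0, 1]]}}

```text
time: 35.98
tool_pos: [0.4563, 0.3358, 0.018]
tool_rot: [0.704, -0.067, 0.704, 0.067]
contact_force: [-0.2, 0.2, -0.5]
gripper_width: 0.581
```

{"name": "play_rows", "arguments": {"plan": [[0.5, 0, 0, 0, 1], [1, 0, 0, 0, 1], [1.5, 0, 0, 0, 1], [2, 0, 0, 0, 1], [2.5, 0, 0, 0, 1], [3, 0, 0, 0, 1], [3, 0, 0, 0, 1]]}}

```text
time: 36.85
tool_pos: [0.4563, 0.3358, 0.015]
tool_rot: [0.704, -0.067, 0.704, 0.067]
contact_force: [0.5, -0.5, -0.3]
gripper_width: 0.583
```

{"name": "play_rows", "arguments": {"plan": [[0.5, 0, 0, 0, 1], [1, 0, 0, 0, 1], [1, 0, 0, 0, 1]]}}

```text
time: 37.22
tool_pos: [0.4564, 0.3358, 0.014]
tool_rot: [0.704, -0.067, 0.704, 0.067]
contact_force: [-0.0, -0.3, -1.6]
gripper_width: 0.583
```

{"name": "play_rows", "arguments": {"plan": [[0.5, 0, 0, 0, 1], [0.7, 0, 0, 0, 1], [0.7, 0, 0, 0, 1]]}}

```text
time: 37.6
tool_pos: [0.4564, 0.3358, 0.0136]
tool_rot: [0.704, -0.067, 0.704, 0.067]
contact_force: [-1.0, -0.2, -0.3]
gripper_width: 0.583
```

{"name": "play_rows", "arguments": {"plan": [[0.5, 0, 0, 0, 1], [0.5, 0, 0, 0, 1], [0.5, 0, 0, 0, -0.3], [0.5, 0, 0, 0, -0.6], [0.5, 0, 0, 0, -1], [0.5, 0, 0, 0, -1], [0.5, 0, 0, 0, -1], [0.5, 0, 0, 0, -1]]}}

```text
time: 38.6
tool_pos: [0.4564, 0.3358, 0.0129]
tool_rot: [0.704, -0.067, 0.704, 0.067]
contact_force: [0.3, -0.8, -0.1]
gripper_width: 1.002
```

{"name": "play_rows", "arguments": {"plan": [[-10, 0, 0, 0, -1], [-30, 0, 0, 0, -1], [-60, 0, 0, 0, -1], [-110, 0, 0, 0, -1], [-160, 0, 0, 0, -1], [-180, 0, 0, 0, -1], [-180, 0, 0, 0, -1], [-180, 0, 0, 0, -1]]}}

```text
time: 39.6
tool_pos: [0.4553, 0.3352, 0.1908]
tool_rot: [0.703, -0.068, 0.705, 0.067]
contact_force: [-0.3, -0.4, -1.0]
gripper_width: 1.003
```

```bash
python3 - <<'E'
from h import *
go((.456,.3345,.2))
f=grab('scene');P=cloud(f); cv2.imwrite('pics/s8.png',f['img'][100:400,130:600,::-1])
for n in('scene','top'):
    P=cloud(grab(n))
    for c in((.456,.335),(.5474,-.0088),(.5646,-.112)):
        d=np.hypot(*(P[...,:2]-np.array(c)).transpose(2,0,1)); q=P[(d<.045)&(P[...,2]>.035)&(P[...,2]<.075)]
        if len(q): print(n,c,(q[:,:2].min(0)+q[:,:2].max(0))/2,np.percentile(q[:,2],95))
E
```

```text
t 39.6 pos [0.4553 0.3352 0.1908] head 100.89 down [-0.003  -0.0017 -1.    ] F [-0.2531 -0.4201 -1.0341] w 1.0032191135372706 q [ 0.503  -0.0582  1.792  -0.      1.4113 -1.2579]
[-9.2 -0.8  0.5]
scene (0.456, 0.335) [0.4592 0.3358] 0.06269720340576171
scene (0.5474, -0.0088) [ 0.5506 -0.0078] 0.06498773919192084
scene (0.5646, -0.112) [ 0.5671 -0.1108] 0.06189028429936274
top (0.456, 0.335) [0.4549 0.334 ] 0.06250761389483772
top (0.5474, -0.0088) [ 0.5463 -0.0101] 0.06576052554571543
top (0.5646, -0.112) [ 0.5619 -0.1129] 0.062323984553645254
```

View pics/s8.png

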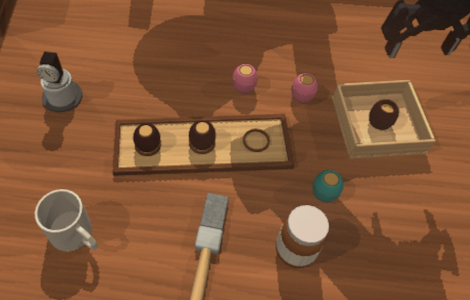

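The plum stands in the middle of the box at (383,115), the two firm ones are in their seats, and the tester is in its stand at (57,85). Handing in.

```bash
python3 -c "
from plant import manip
print(manip.job_done(), manip.state()['time'])"
```

```text
the job is handed in; nothing more can be done
the job is handed in; nothing more can be done
```

I tested the three plums left, middle, right, found the left one overripe, and put it in the plywood box. I handed the job in at about 40 s of the 72 s allowed; no verdict is reported.

| Plum | Reading at the hold | How it gave way |
|---|---|---|
| Left | about 8 N (pin about 5 mm in) | gave way at 5 N, sank about 9 mm and stayed sunk |
| Middle | about 8 N (pin about 5 mm in) | firm, gave about 1 mm and sprang back |
| Right | 7.4 to 7.9 N (pin 4.6 to 4.9 mm in) | firm, gave about 1 mm and sprang back |

The pin depths come from the wrist force and arm travel; I could not read the pin joint directly.

**Last checks:**
- **Tester:** it was upright in its stand, with the handle top at 0.119 m as at the start.
- **Overripe plum:** it was at the box centre to within a few mm and touched down without a bump.
- **Firm plums:** they measured within 1 mm of their first positions.
- **Bystanders:** the jar, brush, mug and look-alikes appeared untouched in the last picture.
- **Gripper:** it was clear of everything.

The two cameras differ by about 2 to 5 mm in position, which is well inside the tolerances. No check failed.

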